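# Click the spice carousel round to its pointer

## Task

Turn the clicking spice carousel on the chopping board, counting the clicks, until the glass jar with the red lid stands right at the brass pointer on the base. Leave it resting in that click and let go of it. Do not shift or tip the mug that stands to its left.

Things in the scene. Friction and masses are not known exactly. Their poses are not given: they have to be found in the camera images.
- carousel (a joint): Carousel angle, rad, growing counter-clockwise from above. 0 = red-lidded jar at the brass pointer. A sprung ball pulls it into the nearest stop, every 30 deg (0.524); going over a click takes about 3 N at the knob, then it snaps on. Starts 2 or 3 clicks clockwise of the pointer (near -1.05 or -1.57): turn it counter-clockwise. Free from -2.36 to 1.31, no end stop at 0.
- knob (a point): Grip point in the carousel's black upright round post, 22 mm thick, 105 mm from the swivel axis on a steel lug outside the tray; turns with it. 15 mm below the post's top, 66 mm above the lug, 0.18 m above the stove top. Pinch from above, fingers closing along the circle's tangent to clear the jars; the post can swivel between the fingers.
- axis (a point): On the vertical swivel axis, 34 mm above the board, fixed to the white base (180 mm wide, fixed); its -x axis points to the brass pointer on the base's rim, robot's side. The tray, 158 mm wide, carries (fixed) a glass jar with red lid, 62 mm wide, 90 deg clockwise of the knob from above, and two black-capped spice jars, 41 mm wide, the highest things: tops 139 mm above the board.
- mug: White mug with a handle and a leaf pattern, 92 mm across, 95 mm high, on the stove beside the chopping board, left of the carousel; to be left alone. Origin at the centre of its underside, z up. (Beyond it a wall cupboard hangs over the left of the stove, x over 0.48, y over 0.25, underside 0.45 m up: keep the arm clear of it.)

How it is judged:
At the end, for the whole second after the job is handed in: The carousel rests in the click that puts the red-lidded jar at the pointer: its angle is within 0.18 rad (10 degrees) of 0 and it is still; the mug stands upright within 40 mm of where it was (value of joint carousel between -0.18 and 0.18 rad and velocity of joint carousel between -0.1 and 0.1 rad/s and distance of mug from where it was at the start of the episode below 0.04 m and angle between mug's own z axis and vertical below 0.3 rad); the robot touches nothing.
It fails at once if the mug was shifted by more than 40 mm or tipped over (distance of mug from where it was at the start of the episode above 0.04 m or angle between mug's own z axis and vertical above 0.6 rad).
It also fails if it takes over 37 s, if anything falls off the work surface, if the arm or the gripper's body presses on something with over 40 N, if the wrist force passes 120 N, or if a joint passes its speed limit or range.

## Robot

A 6-joint arm with a two-finger parallel gripper is mounted at the origin on a cart in front of the work surface, level with it; the furniture and walls round the work are solid. World frame = base frame: x ahead of the robot, y to its left, z up, the work surface at z = 0. Lengths are in m, angles in rad, forces in N, time in s.
With the tool pointing down it reaches from about 0.3 to 0.75 m from the base axis. Payload 8.5 kg.
Tool frame: the origin (TCP) lies at the very end of the fingers, on their centre line; the grasp point (between the pads) lies 19 mm behind it (ctrl.tcp_to_grasp is the distance from the TCP to the grasp point, in m); z points along the fingers, y is the line along which they close (so a half turn about z gives the same grasp; the last joint's range is limited). The gripper opens to 85 mm and grips with 20 to 120 N. Pads are 22 mm wide; open, the fingers measure 114 mm over their backs; the gripper's body (76 mm by 85 mm) begins 54 mm behind the grasp point. The pads swing forward as they close: fully open they stand 13 mm farther back than shut.
Start: joints at [1.071, 0.381, 1.297, -0, 1.464, -0.215], TCP at [0.155, 0.528, 0.199] pointing down, gripper open.
Joint ranges: [-3.11, 3.11], [-0.89, 2.33], [0.22, 2.48], [-1.42, 4.56], [0.17, 2.85], [-2.88, 2.88]. Speed limits (rad/s): [2.39, 2.39, 3.14, 3.14, 3.14, 3.14].

## Interface

Orientations are given as a unit quaternion [x, y, z, w].
In Python, from plant import ctrl gives the robot as it stands.
- The arm moves only by the tool step_arm, never from a script. Its argument "series" is a list of rows, each a list of 3 entries, a list of its own where there are three numbers: the shift along the tool's x, y, z normalised to -1 to 1, where 1 is 30 mm, then the turn, a rotation vector about the tool's x, y, z normalised to -1 to 1, where 1 is 5 degrees, then the opening, from 0 (shut) to 1 (fully open). A call has 1 to 20 rows; each row shifts and turns the commanded pose from where the row before left it, along the tool's axes as they then stand; what a row does not reach is not made up. A row lasts 1/10 s, in which the tool goes at most 50 mm and 8.59 degrees, less where a joint would pass 70% of its speed; a pose out of reach is approached as far as the arm can. A call with a number of a shift or a turn outside -1 to 1 is refused whole. A call with a gripper value outside its range is refused whole. The fingers move at their own pace and stop on an object; "force" is the grip in N (left out, the last holds). Time passes only in rows, so rows that do not move let the fingers close. It gives the time, the measured TCP pose, the force, the opening and the grip force at its end, in the units of the state.
- ctrl.get_state(): the state, without advancing time (a new reading comes with each control period).
- ctrl.snapshot(name): name is "scene" or "top"; returns a dict with "color" (420x560x3 uint8, red, green, blue), "intrinsics" (3x3 intrinsics, pixels), "extrinsics" (4x4, takes a point from camera to world coordinates). Camera axes: x right, y down, z forward; pixel columns grow to the right and rows downward; lengths in m; the calibration is good to about 2 mm. A picture is of the moment at which its call begins. There is no depth.
- ctrl.job_done(): hands the job in; it is judged then, once.
The state is a dict: "time_s": time; "joints": joint angles; "joint_velocities": joint speeds; "joint_torque": joint torques, N m; "tcp_pos": TCP position; "eef_rot": TCP orientation; "contact_force": force on the tool from outside, world axes, zero at the start; "ft_torque": the same for the moment, N m; "opening": finger opening in m; "finger_force": force on a finger pad.
Only numpy, scipy, OpenCV 4.12 (cv2) and the standard library are available. Lean on these libraries where they do the work, as an engineer would, in place of code of your own. Each camera call takes 0.05 s, during which the arm holds its last target. There are 200 camera calls.

## Working session

There is one attempt and no reset: what is moved stays moved. The work goes in short steps, Python scripts to look and compute and a tool call to move; the robot and the scene stay as the last step left them, time stands still between calls to the robot, and variables do not carry over. Pictures are saved under pics/ and viewed, at most 10 in all, crops included, and the job is handed in when it is done.

Besides the shell and the picture viewer there is one more tool, called after ">>>" by a JSON object that holds its "fn" and its "kwargs". step_arm: Moves the arm, as the interface text tells. Its arguments: {"type":"object","properties":{"series":{"type":"array","items":{"type":"array"}},"force":{"type":"number"}},"required":["series"]}

```bash
mkdir -p pics
cat > h.py <<'E'
import numpy as np,cv2
from plant import ctrl
def snap(n,f):
    s=ctrl.snapshot(n);np.savez(f'pics/{f}.npz',K=s['intrinsics'],T=s['extrinsics'])
    cv2.imwrite(f'pics/{f}.png',s['color'][:,:,::-1]);return s
def ray(f,u,v,z):
    d=np.load(f'pics/{f}.npz');K,T=d['K'],d['T']
    r=T[:3,:3]@np.linalg.inv(K)@[u,v,1];o=T[:3,3]
    return o+r*(z-o[2])/r[2]
def proj(f,p):
    d=np.load(f'pics/{f}.npz');c=np.linalg.inv(d['T'])@np.r_[p,1];q=d['K']@c[:3];return q[:2]/q[2]
E
python3 - <<'E'
from h import *
for n in('scene','top'):
    s=snap(n,n+'0');print(s['intrinsics'],s['extrinsics'])
print(ctrl.get_state(),ctrl.tcp_to_grasp)
E
```

```text
[[442.67902424   0.         271.29179244]
 [  0.         442.67902424 202.81751323]
 [  0.           0.           1.        ]] [[-0.72275235 -0.51126544  0.46501257  0.16276677]
 [-0.69094815  0.54898328 -0.47032755  0.35104993]
 [-0.0148219  -0.66122992 -0.75003687  0.81179524]
 [ 0.          0.          0.          1.        ]]
[[526.89698469   0.         286.44227455]
 [  0.         526.89698469 211.02938112]
 [  0.           0.           1.        ]] [[-0.02264629 -0.98957013  0.14226072  0.40923054]
 [-0.99971677  0.02345649  0.00402054 -0.04580451]
 [-0.00731555 -0.14212938 -0.98982106  1.19086587]
 [ 0.          0.          0.          1.        ]]
{'time_s': 0.1, 'joints': array([ 1.07069582e+00,  3.81140105e-01,  1.29817917e+00,  9.88675700e-06,
        1.46354969e+00, -2.15297600e-01]), 'joint_velocities': array([ 0.00069261, -0.00151166, -0.00142819, -0.00108007, -0.00180902,
        0.00104269]), 'joint_torque': array([ 2.36683882e-03, -4.49219728e+01, -2.31656635e+01, -2.67667674e-04,
        3.63737359e-03, -2.93950984e-05]), 'tcp_pos': array([0.15438616, 0.52758032, 0.19826932]), 'eef_rot': array([ 1.41921166e-01,  9.89877758e-01, -5.96044817e-04, -2.28035277e-04]), 'contact_force': array([-0.74782239,  0.03422141,  0.11970986]), 'ft_torque': array([-0.00194161, -0.01529422,  0.00112996]), 'finger_force': 0.0, 'opening': 0.08531897721911627} 0.0187
```

View pics/top0.png

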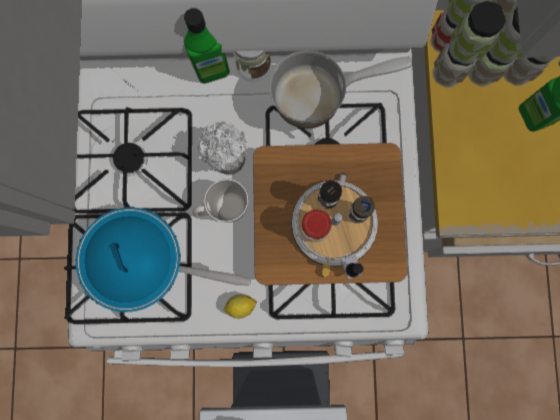

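View pics/scene0.png

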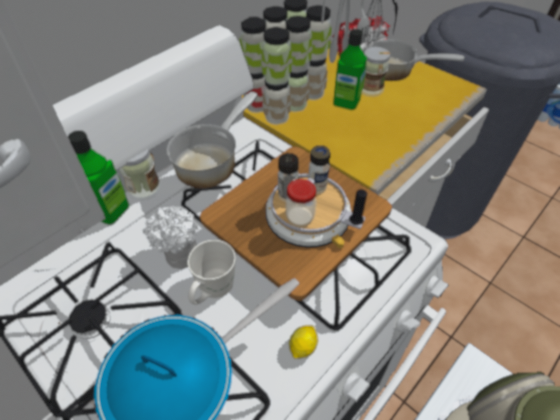

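Run:
```python
from h import *
a=cv2.imread('pics/top0.png')[165:295,240:410];b=cv2.imread('pics/scene0.png')[140:260,250:400]
a=cv2.resize(a,None,fx=4,fy=4,interpolation=2)[:520,:];b=cv2.resize(b,None,fx=4,fy=4,interpolation=2)
cv2.imwrite('pics/a.png',a);cv2.imwrite('pics/b.png',b)
```

```text
(no output)
```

View pics/a.png

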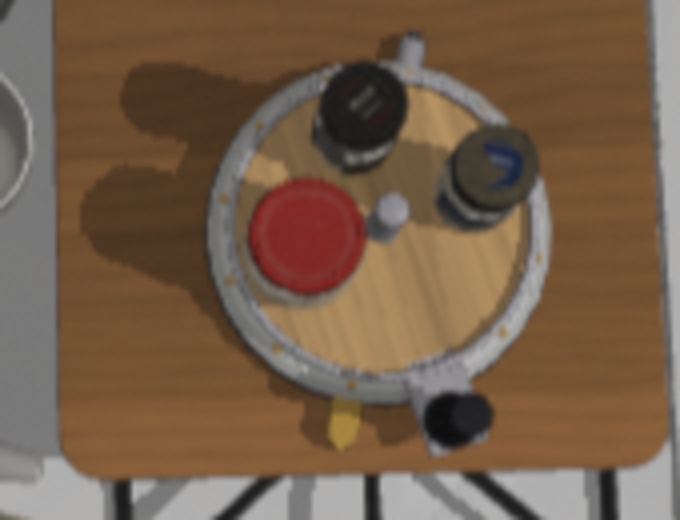

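View pics/b.png

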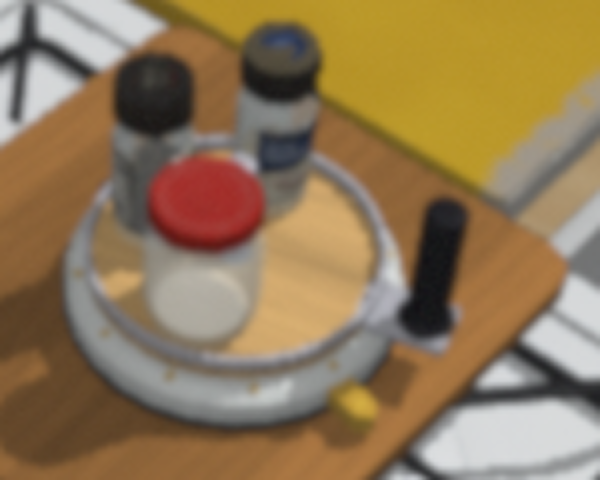

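```bash
cat >> h.py <<'E'
def tri(pts):
    A=[];b=[]
    for f,u,v in pts:
        d=np.load(f'pics/{f}.npz');K,T=d['K'],d['T'];r=T[:3,:3]@np.linalg.inv(K)@[u,v,1];r/=np.linalg.norm(r)
        P=np.eye(3)-np.outer(r,r);A.append(P);b.append(P@T[:3,3])
    x=np.linalg.lstsq(np.vstack(A),np.hstack(b),rcond=None)[0]
    return x
A=lambda x,y:('top0',x/4+240-.4,y/4+165-.4)
B=lambda x,y:('scene0',x/4+250-.4,y/4+140-.4)
E
python3 - <<'E'
from h import *
print('post',tri([A(472,413),B(447,212)]),ray(*A(472,413),.195))
print('pointer',tri([A(343,430),B(355,408)]))
print('lid',tri([A(307,235),B(207,200)]))
for z in(.075,.085,.095,.1):
    print(z,'ring',*[ray(*A(*p),z).round(4)[:2] for p in((208,235),(550,235),(379,62),(379,405))],'ptr',ray(*A(342,448),z).round(4)[:2])
print(*[ray(*A(*p),.16)for p in((0,140),)])
s=np.array(ctrl.get_state()['eef_rot']);from scipy.spatial.transform import Rotation as R;print(R.from_quat(s).as_matrix().round(3))
E
```

```text
post [ 0.44102588 -0.17384234  0.19038237] [ 0.44138592 -0.1729554   0.195     ]
pointer [ 0.43844954 -0.11854542  0.09058493]
lid [ 0.52677792 -0.09843874  0.19536238]
0.075 ring [ 0.5428 -0.0517] [ 0.5385 -0.2337] [ 0.6345 -0.1461] [ 0.4506 -0.1395] ptr [ 0.4285 -0.1193]
0.085 ring [ 0.5416 -0.0516] [ 0.5374 -0.232 ] [ 0.6325 -0.1452] [ 0.4502 -0.1387] ptr [ 0.4284 -0.1187]
0.095 ring [ 0.5404 -0.0516] [ 0.5362 -0.2303] [ 0.6305 -0.1443] [ 0.4498 -0.1379] ptr [ 0.4282 -0.118 ]
0.1 ring [ 0.5398 -0.0515] [ 0.5356 -0.2295] [ 0.6295 -0.1438] [ 0.4496 -0.1374] ptr [ 0.4281 -0.1177]
[0.58249643 0.05077956 0.16      ]
[[-0.96   0.281 -0.001]
 [ 0.281  0.96  -0.001]
 [ 0.    -0.001 -1.   ]]
```

Top view: the post is at about (357,269), the red lid at (317,223) and the pointer at (325,272). This gives axis (0.540,-0.1415), post (0.441,-0.1735) and a 60° (2-click) turn to go. I'll lift and turn the wrist first.

>>> {"fn": "step_arm", "kwargs": {"series": [[[0,0,-1],[0,0,0],1],[[0,0,-1],[0,0,0],1],[[0,0,-1],[0,0,1],1],[[0,0,-1],[0,0,1],1],[[0,0,0],[0,0,1],1],[[0,0,0],[0,0,1],1],[[0,0,0],[0,0,1],1],[[0,0,0],[0,0,1],1],[[0,0,0],[0,0,1],1],[[0,0,0],[0,0,1],1],[[0,0,0],[0,0,1],1],[[0,0,0],[0,0,1],1],[[0,0,0],[0,0,1],1],[[0,0,0],[0,0,1],1],[[0,0,0],[0,0,1],1],[[0,0,0],[0,0,1],1],[[0,0,0],[0,0,1],1],[[0,0,0],[0,0,1],1],[[0,0,0],[0,0,1],1],[[0,0,0],[0,0,1],1]]}}

```text
time_s: 2.1
tcp_pos: [0.1545, 0.5277, 0.3185]
eef_rot: [0.801, 0.598, -0.0, 0.0]
contact_force: [-0.4, -0.2, 0.3]
opening: 0.0855
finger_force: 0.0
```

>>> {"fn": "step_arm", "kwargs": {"series": [[[0,0,0],[0,0,1],1],[[0,0,0],[0,0,1],1],[[0,0,0],[0,0,1],1],[[0,0,0],[0,0,1],1],[[0,0,0],[0,0,1],1],[[0,0,0],[0,0,1],1],[[0,0,0],[0,0,1],1],[[0,0,0],[0,0,1],1],[[0,0,0],[0,0,1],1],[[0,0,0],[0,0,1],1],[[0,0,0],[0,0,1],1],[[0,0,0],[0,0,0.2],1],[[0,0,0],[0,0,0],1]]}}

```text
time_s: 3.4
tcp_pos: [0.1545, 0.5278, 0.3186]
eef_rot: [0.988, 0.154, -0.0, 0.0]
contact_force: [-0.2, 0.1, 0.2]
opening: 0.0855
finger_force: 0.0
```

```bash
cat >> h.py <<'E'
from scipy.spatial.transform import Rotation as R
def rel(p):
    s=ctrl.get_state();M=R.from_quat(s['eef_rot']).as_matrix()
    y=M[:,1];print('t',s['time_s'],'tcp',s['tcp_pos'].round(4),'yaw',np.degrees(np.arctan2(y[1],y[0])).round(1),'tilt',M[:,2].round(3),'F',s['contact_force'].round(1),'open',s['opening'])
    print('units',(M.T@(np.array(p)-s['tcp_pos'])/.03).round(2))
E
python3 -c "
from h import *
rel([.441,-.1735,.318])"
```

```text
t 3.4 tcp [0.1545 0.5278 0.3186] yaw -72.2 tilt [-0. -0. -1.] F [-0.2  0.1  0.2] open 0.08551967571780689
units [ 1.96 25.18  0.03]
```

>>> {"fn": "step_arm", "kwargs": {"series": [[[0.075,0.97,0],[0,0,0],1],[[0.075,0.97,0],[0,0,0],1],[[0.075,0.97,0],[0,0,0],1],[[0.075,0.97,0],[0,0,0],1],[[0.075,0.97,0],[0,0,0],1],[[0.075,0.97,0],[0,0,0],1],[[0.075,0.97,0],[0,0,0],1],[[0.075,0.97,0],[0,0,0],1],[[0.075,0.97,0],[0,0,0],1],[[0.075,0.97,0],[0,0,0],1],[[0.075,0.97,0],[0,0,0],1],[[0.075,0.97,0],[0,0,0],1],[[0.075,0.97,0],[0,0,0],1],[[0.075,0.97,0],[0,0,0],1],[[0.075,0.97,0],[0,0,0],1],[[0.075,0.97,0],[0,0,0],1],[[0.075,0.97,0],[0,0,0],1],[[0.075,0.97,0],[0,0,0],1],[[0.075,0.97,0],[0,0,0],1],[[0.075,0.97,0],[0,0,0],1]]}}

```text
time_s: 5.4
tcp_pos: [0.3744, -0.0142, 0.3189]
eef_rot: [0.988, 0.155, 0.0, 0.0]
contact_force: [0.9, 0.3, -0.2]
opening: 0.085
finger_force: 0.0
```

>>> {"fn": "step_arm", "kwargs": {"series": [[[0.075,0.97,0],[0,0,0],1],[[0.075,0.97,0],[0,0,0],1],[[0.075,0.97,0],[0,0,0],1],[[0.075,0.97,0],[0,0,0],1],[[0.075,0.97,0],[0,0,0],1],[[0.075,0.97,0],[0,0,0],1],[[0,0,0],[0,0,0],1],[[0,0,0],[0,0,0],1]]}}

```text
time_s: 6.2
tcp_pos: [0.4399, -0.1753, 0.3185]
eef_rot: [0.988, 0.154, -0.0, -0.0]
contact_force: [-0.7, 1.3, -0.7]
opening: 0.0857
finger_force: 0.0
```

```bash
python3 -c "
from h import *
rel([.441,-.1735,.160])
snap('scene','s1')
a=cv2.imread('pics/s1.png')[60:300,220:440];cv2.imwrite('pics/s1c.png',cv2.resize(a,None,fx=2.4,fy=2.4))"
```

```text
t 6.2 tcp [ 0.4399 -0.1753  0.3185] yaw -72.3 tilt [-0.001  0.001 -1.   ] F [-0.7  1.3 -0.7] open 0.08566178719629723
units [ 0.05 -0.04  5.28]
```

View pics/s1c.png

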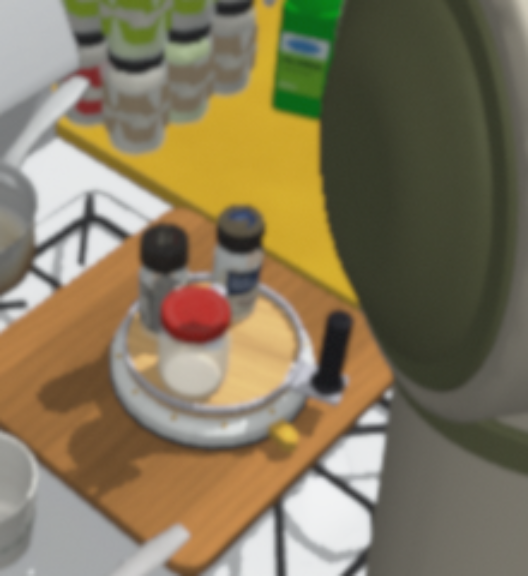

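The picture shows the post clear at crop (335,350), and the elbow fills the right side. I'll descend and pinch.

>>> {"fn": "step_arm", "kwargs": {"series": [[[0.05,0,0.8],[0,0,0],1],[[0,0,0.8],[0,0,0],1],[[0,0,0.8],[0,0,0],1],[[0,0,0.8],[0,0,0],1],[[0,0,0.7],[0,0,0],1],[[0,0,0.7],[0,0,0],1],[[0,0,0.65],[0,0,0],1],[[0,0,0],[0,0,0],1],[[0,0,0],[0,0,0],0.5],[[0,0,0],[0,0,0],0.3],[[0,0,0],[0,0,0],0.2],[[0,0,0],[0,0,0],0.1],[[0,0,0],[0,0,0],0.1],[[0,0,0],[0,0,0],0.1],[[0,0,0],[0,0,0],0.1]], "force": 30}}

```text
time_s: 7.75
tcp_pos: [0.4415, -0.1748, 0.1614]
eef_rot: [0.988, 0.154, 0.0, 0.0]
contact_force: [-0.6, 0.4, -0.3]
opening: 0.0086
finger_force: 0.0
```

```bash
python3 -c "
from h import *
rel([.441,-.1735,.160])
import math
a=197.9
for w in range(5): 
  d=a+15*w;print(d,.540+.105*math.cos(math.radians(d)),-.1415+.105*math.sin(math.radians(d)))"
```

```text
t 7.75 tcp [ 0.4415 -0.1748  0.1614] yaw -72.3 tilt [ 0. -0. -1.] F [-0.6  0.4 -0.3] open 0.008586234870708245
units [-0.   -0.05  0.05]
197.9 0.44008258759265906 -0.17377244486897972
212.9 0.45183991422388664 -0.19853331724482043
227.9 0.4696052050093261 -0.2194074633024397
242.9 0.4921677847404809 -0.23497234448416826
257.9 0.5179900508950988 -0.2441672398596536
```

The opening is 8.6 mm with no grip force, so the post was missed. I'll look again.

```bash
python3 -c "
from h import *
snap('scene','s2');snap('top','t2')
a=cv2.imread('pics/s2.png')[130:280,250:400];b=cv2.imread('pics/t2.png')[160:310,270:420]
cv2.imwrite('pics/c2.png',np.hstack([cv2.resize(i,(400,400),interpolation=2) for i in(a,b)]))"
```

```text
(no output)
```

View pics/c2.png

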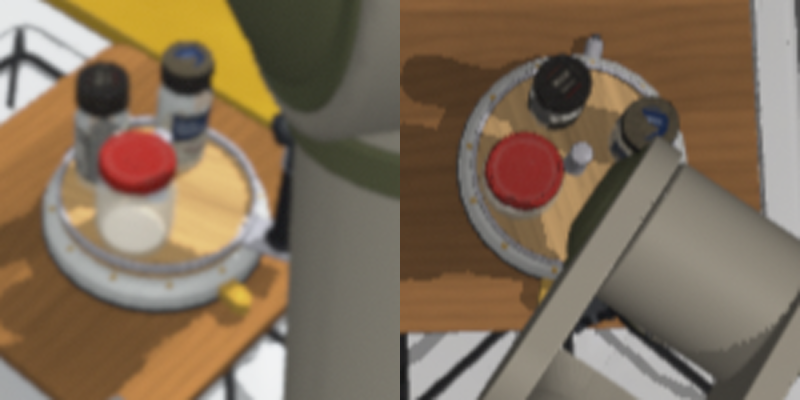

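```bash
python3 -c "
from h import *
p=tri([A(472,413),B(447,212)])
print(p,proj('top0',p),A(472,413),proj('scene0',p),B(447,212))
for z in(.11,.12,.195): print(z,ray(*A(472,413),z),ray(*B(447,212),z))
print('lug base', ray(*A(440,430),.114),ray(*B(425,325),.114))
q=ctrl.get_state()['tcp_pos']
for d in(0,.019,.04,.08):
  for f,o in(('scene',(250,130,0)),('top',(270,160,400))):
    u=proj(f+'0',q+[0,0,d]);print(d,f,u.round(1),((u-o[:2])*2.667+[o[2],0]).round())
print(ctrl.get_state()['opening'],ctrl.get_state()['finger_force'],ctrl.get_state()['joints'])
import subprocess;subprocess.run(['ls'])
"
```

```text
h.py
pics
[ 0.44102588 -0.17384234  0.19038237] [357.76891094 268.11749784] ('top0', 357.6, 267.85) [361.03729725 192.55676983] ('scene0', 361.35, 192.6)
0.11 [ 0.44413047 -0.18380809  0.11      ] [ 0.47645477 -0.24209233  0.11      ]
0.12 [ 0.44380758 -0.18253131  0.12      ] [ 0.47198498 -0.23364055  0.12      ]
0.195 [ 0.44138592 -0.1729554   0.195     ] [ 0.43846153 -0.17025216  0.195     ]
lug base [ 0.43579891 -0.16672446  0.114     ] [ 0.43670252 -0.16790611  0.114     ]
0 scene [359.1 202.3] [291. 193.]
0 top [356.4 268.4] [630. 289.]
0.019 scene [360.4 195.7] [295. 175.]
0.019 top [357.6 268. ] [634. 288.]
0.04 scene [361.9 188.2] [299. 155.]
0.04 top [359.  267.6] [637. 287.]
0.08 scene [365.  173.1] [307. 115.]
0.08 top [361.9 266.8] [645. 285.]
0.008497498882454626 0.1420047110781919 [-6.27060538e-01  2.83873425e-01  1.56185045e+00 -4.42520954e-05
  1.29586680e+00  6.35170506e-01]
```

>>> {"fn": "step_arm", "kwargs": {"series": [[[0,0,0],[0,0,0],0],[[0,0,0],[0,0,0],0],[[0,0,0],[0,0,0],0],[[0,0,0],[0,0,0],0],[[0,0,0],[0,0,0],0]], "force": 30}}

```text
time_s: 8.35
tcp_pos: [0.4415, -0.1748, 0.1613]
eef_rot: [0.988, 0.154, 0.0, 0.0]
contact_force: [0.2, -0.4, -0.3]
opening: 0.0
finger_force: 0.0
```

```bash
python3 -c "
from h import *
snap('scene','s3');snap('top','t3')
a=cv2.imread('pics/s3.png')[165:235,325:375];b=cv2.imread('pics/t3.png')[240:310,320:370];c=cv2.imread('pics/scene0.png')[165:235,325:375]
cv2.imwrite('pics/c3.png',cv2.convertScaleAbs(np.hstack([cv2.resize(i,(266,372),interpolation=2) for i in(a,c,b)]),alpha=2))"
```

```text
(no output)
```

View pics/c3.png

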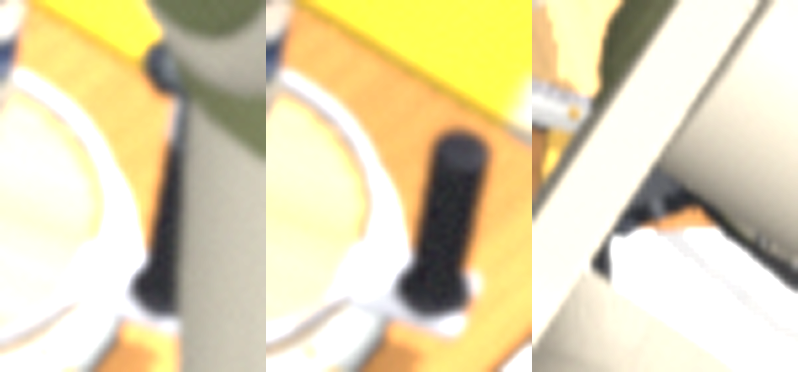

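>>> {"fn": "step_arm", "kwargs": {"series": [[[0,0,0],[0,0,0],1],[[0,0,0],[0,0,0],1],[[0,0,0],[0,0,0],1],[[0,0,0],[0,0,0],1],[[0,0,0],[0,0,0],1],[[0,0,0],[0,0,0],1]], "force": 20}}

```text
time_s: 9.05
tcp_pos: [0.4415, -0.1748, 0.1613]
eef_rot: [0.988, 0.154, -0.0, -0.0]
contact_force: [0.1, 0.6, 0.4]
opening: 0.0847
finger_force: 0.0
```

```bash
python3 -c "
from h import *
rel([.441,-.1735,.160])
snap('scene','s4');snap('top','t4')
a=cv2.imread('pics/s4.png')[165:235,325:375];b=cv2.imread('pics/t4.png')[215:310,320:388];c=cv2.imread('pics/s2.png')[165:235,325:375]
cv2.imwrite('pics/c4.png',cv2.convertScaleAbs(np.hstack([cv2.resize(i,(266,372),interpolation=2) for i in(a,c,b)]),alpha=2.5))"
```

```text
t 9.05 tcp [ 0.4415 -0.1748  0.1613] yaw -72.3 tilt [-0.  0. -1.] F [0.1 0.6 0.4] open 0.08472010871843556
units [-0.   -0.05  0.04]
```

View pics/c4.png

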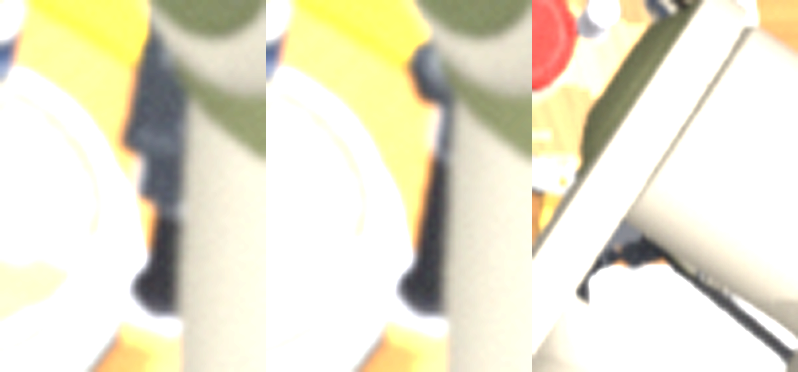

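```bash
python3 -c "
from h import *
s=ctrl.get_state();M=R.from_quat(s['eef_rot']).as_matrix();q=s['tcp_pos']
for y in(-.057,-.0425,.0425,.057):
  for x in(-.011,.011):
    u=proj('scene4' if 0 else 's4',q+M@[x,y,-.013]);print(y,x,(q+M@[x,y,-.013]).round(3),((u-[325,165])*5.32).round())
"
```

```text
-0.057 -0.011 [ 0.414 -0.124  0.174] [164. 295.]
-0.057 0.011 [ 0.435 -0.117  0.174] [104. 274.]
-0.0425 -0.011 [ 0.418 -0.138  0.174] [177. 266.]
-0.0425 0.011 [ 0.439 -0.131  0.174] [118. 245.]
0.0425 -0.011 [ 0.444 -0.219  0.174] [251. 107.]
0.0425 0.011 [ 0.465 -0.212  0.174] [194.  89.]
0.057 -0.011 [ 0.448 -0.232  0.174] [263.  82.]
0.057 0.011 [ 0.469 -0.226  0.174] [207.  64.]
```

The near open finger's tip shows at crop (145–185, 205). The reported pose predicts about y 270. So the fingertips sit roughly 40 mm higher than reported and closed above the post top. The lug is at 0.114, so lowering by 35 mm is safe whichever is right.

>>> {"fn": "step_arm", "kwargs": {"series": [[[0,0,0.3],[0,0,0],1],[[0,0,0.3],[0,0,0],1],[[0,0,0.3],[0,0,0],1],[[0,0,0.27],[0,0,0],1],[[0,0,0],[0,0,0],1]]}}

```text
time_s: 9.65
tcp_pos: [0.4409, -0.1744, 0.1249]
eef_rot: [0.988, 0.154, -0.001, -0.001]
contact_force: [0.1, -0.4, -0.3]
opening: 0.0856
finger_force: 0.0
```

>>> {"fn": "step_arm", "kwargs": {"series": [[[0,0,0],[0,0,0],0],[[0,0,0],[0,0,0],0],[[0,0,0],[0,0,0],0],[[0,0,0],[0,0,0],0],[[0,0,0],[0,0,0],0],[[0,0,0],[0,0,0],0]], "force": 20}}

```text
time_s: 10.25
tcp_pos: [0.4414, -0.1745, 0.1265]
eef_rot: [0.988, 0.154, 0.0, -0.0]
contact_force: [-2.4, 2.6, 5.5]
opening: 0.0211
finger_force: 20.2
```

Gripped: opening 21 mm at 20 N. Now I'll turn counter-clockwise along the arc, first click.

>>> {"fn": "step_arm", "kwargs": {"series": [[[0.003,0.153,0],[0,0,-0.5],0],[[0.003,0.153,0],[0,0,-0.5],0],[[0.003,0.153,0],[0,0,-0.5],0],[[0.003,0.153,0],[0,0,-0.5],0],[[0.003,0.153,0],[0,0,-0.5],0],[[0.003,0.153,0],[0,0,-0.5],0],[[0.003,0.153,0],[0,0,-0.5],0],[[0.003,0.153,0],[0,0,-0.5],0],[[0.003,0.153,0],[0,0,-0.5],0],[[0.003,0.153,0],[0,0,-0.5],0],[[0.003,0.153,0],[0,0,-0.5],0],[[0.003,0.153,0],[0,0,-0.5],0],[[0,0,0],[0,0,0],0],[[0,0,0],[0,0,0],0]]}}

```text
time_s: 11.65
tcp_pos: [0.4718, -0.2196, 0.1265]
eef_rot: [0.915, 0.404, 0.001, -0.0]
contact_force: [3.4, 7.5, 4.5]
opening: 0.0214
finger_force: 20.1
```

```bash
python3 -c "
from h import *
rel([.4696,-.2194,.1265]);print(ctrl.get_state()['finger_force'])
a=.540+.105*np.cos(np.radians(257.6)),-.1415+.105*np.sin(np.radians(257.6));rel([*a,.1265])"
```

```text
t 11.65 tcp [ 0.4718 -0.2196  0.1265] yaw -42.3 tilt [ 0.002  0.002 -1.   ] F [3.4 7.5 4.5] open 0.02139333245875912
units [-0.04 -0.06 -0.  ]
20.10147700784728
t 11.65 tcp [ 0.4718 -0.2196  0.1265] yaw -42.3 tilt [ 0.002  0.002 -1.   ] F [3.4 7.5 4.5] open 0.02139333245875912
units [0.42 1.67 0.  ]
```

>>> {"fn": "step_arm", "kwargs": {"series": [[[0.008,0.153,0],[0,0,-0.5],0],[[0.008,0.153,0],[0,0,-0.5],0],[[0.008,0.153,0],[0,0,-0.5],0],[[0.008,0.153,0],[0,0,-0.5],0],[[0.008,0.153,0],[0,0,-0.5],0],[[0.008,0.153,0],[0,0,-0.5],0],[[0.008,0.153,0],[0,0,-0.5],0],[[0.008,0.153,0],[0,0,-0.5],0],[[0.008,0.153,0],[0,0,-0.5],0],[[0.008,0.153,0],[0,0,-0.5],0],[[0.008,0.153,0],[0,0,-0.5],0],[[0.008,0.153,0],[0,0,-0.5],0],[[0,0,0],[0,0,0],0],[[0,0,0],[0,0,0],0]]}}

```text
time_s: 13.05
tcp_pos: [0.5204, -0.2436, 0.1265]
eef_rot: [0.779, 0.627, 0.001, -0.0]
contact_force: [1.2, 5.7, 6.0]
opening: 0.0214
finger_force: 20.2
```

```bash
python3 -c "
from h import *
rel([.5175,-.244,.1265]);print(ctrl.get_state()['finger_force'])
snap('scene','s5');snap('top','t5')
a=cv2.imread('pics/s5.png')[130:280,250:400];b=cv2.imread('pics/t5.png')[160:310,270:420]
cv2.imwrite('pics/c5.png',np.hstack([cv2.resize(i,(400,400),interpolation=2) for i in(a,b)]))"
```

```text
t 13.05 tcp [ 0.5204 -0.2436  0.1265] yaw -12.3 tilt [ 0.001  0.001 -1.   ] F [1.2 5.7 6. ] open 0.02135679416813499
units [-0.03 -0.09  0.  ]
20.181987122632563
```

View pics/c5.png

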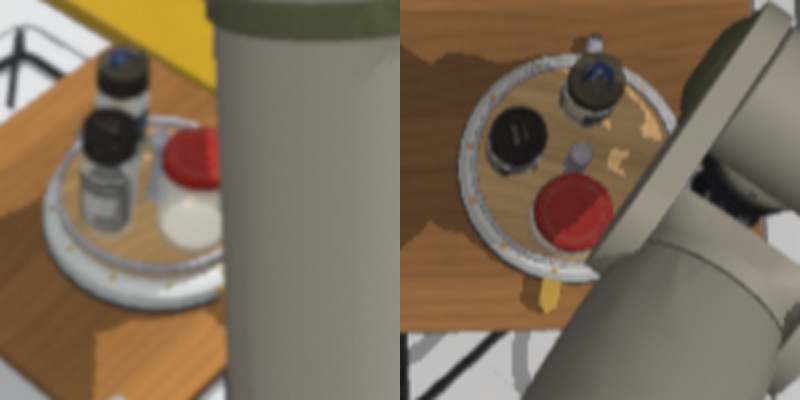

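The lid is now at crop (573,212), on the pointer's side of the axis (pointer at crop (549,293)). I'll release and lift.

>>> {"fn": "step_arm", "kwargs": {"series": [[[0,0,0],[0,0,0],0.4],[[0,0,0],[0,0,0],0.7],[[0,0,0],[0,0,0],1],[[0,0,0],[0,0,0],1],[[0,0,0],[0,0,0],1],[[0,0,0],[0,0,0],1],[[0,0,-0.5],[0,0,0],1],[[0,0,-1],[0,0,0],1],[[0,0,-1],[0,0,0],1],[[0,0,-1],[0,0,0],1],[[0,0,-1],[0,0,0],1],[[0,0,-0.5],[0,0,0],1],[[0,0,0],[0,0,0],1],[[0,0,0],[0,0,0],1],[[0,0,0],[0,0,0],1]]}}

```text
time_s: 14.65
tcp_pos: [0.5196, -0.244, 0.2747]
eef_rot: [0.779, 0.627, -0.0, -0.001]
contact_force: [-0.2, -0.1, 0.3]
opening: 0.0852
finger_force: 0.0
```

```bash
python3 -c "
from h import *
rel([.5175,-.244,.1265])
for k in range(2):
  snap('top','t6');h=cv2.cvtColor(cv2.imread('pics/t6.png'),cv2.COLOR_BGR2HSV)
  m=((h[...,0]<8)|(h[...,0]>172))&(h[...,1]>150)&(h[...,2]>60);m=m.astype('u1');m[:190]=0;m[260:]=0;m[:,:290]=0;m[:,390:]=0
  M=cv2.moments(m,True);u,v=M['m10']/M['m00'],M['m01']/M['m00']
  p=ray('t6',u,v,.195);print(u,v,M['m00'],p,np.degrees(np.arctan2(p[1]+.1415,p[0]-.54)))
s=ray('top0',316.7,223.7,.195);print('before',np.degrees(np.arctan2(s[1]+.1415,s[0]-.54)))
cv2.imwrite('pics/t6c.png',cv2.resize(cv2.imread('pics/t6.png')[130:310,160:420],None,fx=3,fy=3,interpolation=2))"
```

```text
t 14.65 tcp [ 0.5196 -0.244   0.2747] yaw -12.3 tilt [-0.002  0.002 -1.   ] F [-0.2 -0.1  0.3] open 0.08523288538862568
units [-0.02 -0.06  4.94]
334.565560821485 239.11374407582937 633.0 [ 0.49648473 -0.13165166  0.195     ] 167.24769048696447
334.54330708661416 239.08818897637795 635.0 [ 0.4965342  -0.13161128  0.195     ] 167.18303693623815
before 107.33641333677592
```

View pics/t6c.png

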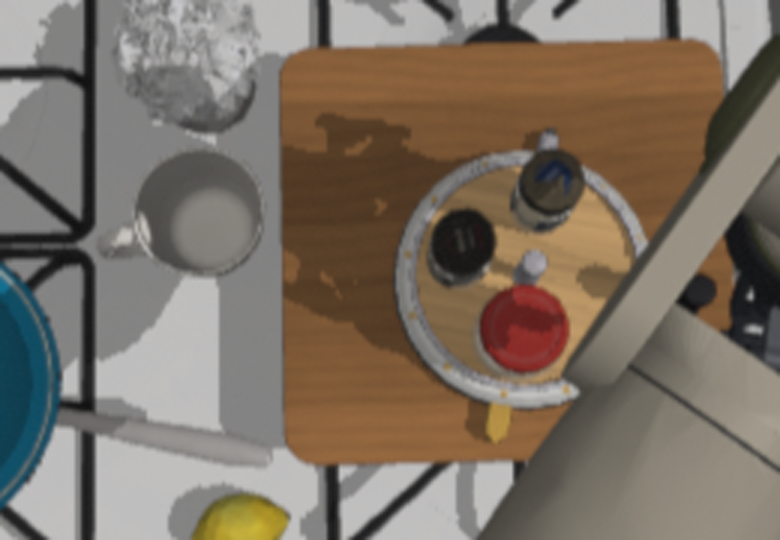

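The lid (crop (525,328)) is at 167.2°, and the pointer (crop (498,420)) is at 167.3°. The mug (crop (205,215)) is undisturbed, and the gripper is clear.

```bash
python3 -c "
from plant import ctrl
print(ctrl.job_done())"
```

```text
the job is handed in; nothing more can be done
None
```

The carousel was turned two clicks counter-clockwise and let go with the red-lidded jar at the brass pointer (167.2° against 167.3° in the camera); the mug looked undisturbed, and the job is handed in, with no verdict shown.

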